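Find the fullest sugar tin by its weight and hold it over the cobek

ROBOT

A 6-joint arm with a two-finger parallel gripper is mounted at the origin on the work surface. World frame = base frame: x ahead of the robot, y to its left, z up, the work surface at z = 0. Lengths are in m, angles in rad, forces in N, time in s.
With the tool pointing down it reaches from about 0.4 to 0.825 m from the base axis. Payload 7 kg.
Tool frame: the origin (TCP) lies on the centre line of the jaws, within the pads' length; the fingertips stand tip_reach ahead of it and the grasp point (between the pads) is the TCP (tip_reach is the distance from the TCP to the fingertips, in m); z points along the fingers, y is the line along which they close (so a half turn about z gives the same grasp; the last joint's range is limited). The gripper opens to 88 mm and grips with 3 to 60 N. Pads are 19 mm wide; open, the fingers measure 130 mm over their backs; the gripper's body (78 mm by 193 mm) begins 47 mm behind the grasp point.
Start: joints at [1.471, 0.359, 0.012, 0, -1.224, -0.288], TCP at [0.255, 0.625, 0.246] pointing down, gripper open.
Joint ranges: [-3.07, 3.07], [-1.43, 2.12], [-1.02, 1.25], [-3.03, 1.67], [-3.05, -0], [-3.03, 3.03]. Speed limits (rad/s): [2.39, 2.39, 3.01, 3.14, 3.14, 3.14].

INTERFACE

Orientations are given as [roll, pitch, yaw] about the fixed x, y, z axes, in that order (R = Rz(yaw) Ry(pitch) Rx(roll)).
In Python, from station import get_state, grab_frame, calibration, job_done, find_in, mark_of, tip_reach gives the robot as it stands.
- The arm moves only by the shell command python3 -m handwheel 'ROWS' [OPENING] [FORCE]. ROWS is JSON, a list of rows, each an object with "delta_pos": the shift along the world's x, y, z in units of 30 mm (1.0 is 30 mm), a list of three; "dr": the turn, a rotation vector about the world's x, y, z in degrees, a list of three. In form: [{"delta_pos": [tx, ty, tz], "dr": [rx, ry, rz]}, ...]. A call has 1 to 10 rows; each row shifts and turns the commanded pose from where the row before left it; what a row does not reach is not made up. A row lasts 1/10 s, in which the tool goes at most 50 mm and 8.59 degrees, less where a joint would pass 70% of its speed; a pose out of reach is approached as far as the arm can. A call is refused whole if a number of a shift passes 1 or a number of a turn 8.59, either way. A call with a gripper value outside its range is refused whole. OPENING is the closure, from -1 (fully open) to 1 (shut), set as the call begins (- or left out, the last holds). The fingers move at their own pace and stop on an object; FORCE is the grip in N (left out, the last holds). Time passes only in rows, so rows that do not move let the fingers close. It gives the time, the measured TCP pose, the force, the opening and the grip force at its end, in the units of the state.
- get_state(): the state, without advancing time (a new reading comes with each control period).
- grab_frame(name): name is "side" or "top" or "wrist"; returns the picture (384x512x3 uint8, red, green, blue); there is no depth.
- calibration(name): a dict with "fx", "fy", "cx", "cy" (pixels), "k1" (the pictures are not rectified: a ray, as slopes to the right and down, at radius r is drawn at 1 + k1 r^2 times it, then the intrinsics apply), "extrinsics" (4x4, takes a point from world to camera coordinates). Camera axes: x right, y down, z forward; pixel columns grow to the right and rows downward; lengths in m; the calibration is good to about 2 mm. A picture is of the moment at which its call begins: read the wrist's pose just before it. calibration takes no time and is no camera call; for the wrist camera it gives the pose at the moment of the call.
- job_done(): hands the job in; it is judged then, once.
Trained networks look in the newest picture that a camera, given by its name, has taken for a name from the list of things; names that differ only in an ending like _2 or _b are one class to them, and where a whole thing is asked for, a point or a joint stands for the part that bears it (a point fixed in the world has none). Each returns a list of dicts, best first, with "conf" (0 to 1); they miss things now and then, are a little off and sometimes report something else, mostly with a low value. They report only what shows in the picture. A call takes as long as a camera call. They do not tell look-alikes from the thing itself.
- find_in(camera, query): "location" ([column, row] in pixels, amid what is visible of it).
- mark_of(camera, query): "location" ([column, row] in pixels: a listed point, or the origin of a listed thing).
The state is a dict: "t": time; "q": joint angles; "qd": joint speeds; "joint_efforts": joint torques, N m; "eef_pos": TCP position; "ee_rot": TCP orientation; "force": force on the tool from outside, world axes, zero at the start; "moment": the same for the moment, N m; "width": finger opening in m; "gripper_force": force on a finger pad.
Only numpy, scipy, OpenCV 4.12 (cv2) and the standard library are available. Lean on these libraries where they do the work, as an engineer would, in place of code of your own. Each camera call takes 0.05 s, during which the arm holds its last target. There are 200 camera calls.

TASK

Find out which of the three look-alike palm-sugar tins is the fullest: going from the robot's left to its right, grip each tin, lift it a few centimetres straight up off the board to feel its weight, and stand it back upright in its own ring. Then hold the heaviest tin upright and still above the middle of the black stone cobek, a good 10 cm clear of the rim, and finish there while still holding it, with the other two tins standing in their rings. Don't tip any tin over, and leave the cobek, ulekan, bowl and yellow box where they are.

Things in the scene. Friction and masses are not known exactly. Their poses are not given: they have to be found in the camera images.
- tin_left: closed round aluminium tin, the leftmost (+y side): 64 mm across (lid, the top 16 mm: 66 mm), 98 mm tall, upright; origin at the centre of its underside, z up. All three look alike; each weighs 0.18 to 0.62 kg, in an order that changes every time, the heaviest at least 0.15 kg above the next. The solid block inside has 2 mm of side play
- tin_middle: closed round aluminium tin, the middle one: 64 mm across (lid, the top 16 mm: 66 mm), 98 mm tall, upright; origin at the centre of its underside, z up. All three look alike; each weighs 0.18 to 0.62 kg, in an order that changes every time, the heaviest at least 0.15 kg above the next. The solid block inside has 2 mm of side play
- tin_right: closed round aluminium tin, the rightmost (-y side): 64 mm across (lid, the top 16 mm: 66 mm), 98 mm tall, upright; origin at the centre of its underside, z up. All three look alike; each weighs 0.18 to 0.62 kg, in an order that changes every time, the heaviest at least 0.15 kg above the next. The solid block inside has 2 mm of side play
- place_left (a point): centre of the left ring (92 mm outside, drawn flat, no edge to catch) on the top face of the teak board, 16 mm above the bench; y runs along the row towards the left ring, x across the board, z up. Tin_left starts standing here within 8 mm
- place_middle (a point): centre of the middle ring (92 mm outside, drawn flat, no edge to catch) on the top face of the teak board, 16 mm above the bench; y runs along the row towards the left ring, x across the board, z up. Tin_middle starts standing here within 8 mm
- place_right (a point): centre of the right ring (92 mm outside, drawn flat, no edge to catch) on the top face of the teak board, 16 mm above the bench; y runs along the row towards the left ring, x across the board, z up. Tin_right starts standing here within 8 mm
- board: teak board the tins stand on, fixed, 130 x 400 mm, 16 mm thick, with three flat inlaid rings 130 mm apart in a row along its y; origin at the centre of its underside, y along its length (to the left), z up
- cobek: black stone cobek, an open shallow mortar 194 mm across the rim, 52 mm high, loose, 2.4 kg, on the bench to the left of the tins; origin at the centre of its underside, z up
- ulekan: bent teak pestle lying loose, about 165 mm long, 38 mm thick; bystander; origin under its bend
- bowl: aluminium bowl, 170 mm across, 65 mm high, loose; bystander; origin at the centre of its underside
- lidded_box: yellow plastic lidded box, 118 x 168 x 88 mm high, loose; bystander; origin at the centre of its underside
- burner: single gas burner, fixed, 300 x 280 mm, 122 mm high with its pan supports, chrome knob on the far (+x) face; bystander to the right of the tins; origin at the centre of its underside
Not all that is in view belongs to the job. What is shaped like the tin_right but orange or purple is not meant.

How it is judged:
On the way, in this order (a step that is already met when the one before it is completed fails the run):
1. the left tin is lifted by the fingers 20 mm or more, straight up from its ring (within 60 mm) (horizontal distance between tin_left and place_left below 0.06 m and z of tin_left in the frame of place_left above 0.02 m and contact force between tin_left and the fingers above 0.5 N), for 0.2 s.
2. the middle tin is lifted by the fingers 20 mm or more, straight up from its ring (within 60 mm) (horizontal distance between tin_middle and place_middle below 0.06 m and z of tin_middle in the frame of place_middle above 0.02 m and contact force between tin_middle and the fingers above 0.5 N), for 0.2 s.
3. the right tin is lifted by the fingers 20 mm or more, straight up from its ring (within 60 mm) (horizontal distance between tin_right and place_right below 0.06 m and z of tin_right in the frame of place_right above 0.02 m and contact force between tin_right and the fingers above 0.5 N), for 0.2 s.
At the end, for the whole second after the job is handed in: The heaviest tin is held still in the fingers within 0.2 rad of upright, its underside over 140 mm above that of the cobek and within 50 mm of its axis; the two others stand at rest on the board within 30 mm of their own rings, each weighing under 4.4 N on it (the heaviest: over 5 N) (((z of tin_left in the frame of cobek above 0.14 m and horizontal distance between tin_left and cobek below 0.05 m and angle between tin_left's own z axis and vertical below 0.2 rad and linear speed of each of tin_left, tin_middle, tin_right below 0.03 m/s and contact force between tin_left and the fingers above 1 N and horizontal distance between tin_middle and place_middle below 0.03 m and z of tin_middle in the frame of place_middle below 0.005 m and angle between each of tin_middle, tin_right's own z axis and vertical below 0.1 rad and contact force between tin_middle and board between 0.8 and 4.4 N and horizontal distance between tin_right and place_right below 0.03 m and z of tin_right in the frame of place_right below 0.005 m and contact force between tin_right and board between 0.8 and 4.4 N) or (z of tin_middle in the frame of cobek above 0.14 m and horizontal distance between tin_middle and cobek below 0.05 m and angle between tin_middle's own z axis and vertical below 0.2 rad and linear speed of each of tin_middle, tin_left, tin_right below 0.03 m/s and contact force between tin_middle and the fingers above 1 N and horizontal distance between tin_left and place_left below 0.03 m and z of tin_left in the frame of place_left below 0.005 m and angle between each of tin_left, tin_right's own z axis and vertical below 0.1 rad and contact force between tin_left and board between 0.8 and 4.4 N and horizontal distance between tin_right and place_right below 0.03 m and z of tin_right in the frame of place_right below 0.005 m and contact force between tin_right and board between 0.8 and 4.4 N) or (z of tin_right in the frame of cobek above 0.14 m and horizontal distance between tin_right and cobek below 0.05 m and angle between tin_right's own z axis and vertical below 0.2 rad and linear speed of each of tin_right, tin_left, tin_middle below 0.03 m/s and contact force between tin_right and the fingers above 1 N and horizontal distance between tin_left and place_left below 0.03 m and z of tin_left in the frame of place_left below 0.005 m and angle between each of tin_left, tin_middle's own z axis and vertical below 0.1 rad and contact force between tin_left and board between 0.8 and 4.4 N and horizontal distance between tin_middle and place_middle below 0.03 m and z of tin_middle in the frame of place_middle below 0.005 m and contact force between tin_middle and board between 0.8 and 4.4 N))); the arm keeps its last pose, push and grip.
It fails at once if a tin is tipped over (more than 0.6 rad) (angle between any of tin_left, tin_middle, tin_right's own z axis and vertical above 0.6 rad).
It fails at once if the cobek, ulekan, bowl or yellow box is moved more than 30 mm (distance of any of cobek, ulekan, bowl, lidded_box from where it was at the start of the episode above 0.03 m).
It also fails if it takes over 67 s, if anything falls off the work surface, if the arm or the gripper's body presses on something with over 40 N, if the wrist force passes 120 N, or if a joint passes its speed limit or range.

## Working session

There is one attempt and no reset: what is moved stays moved. The work goes in short steps, Python scripts to look and compute and a shell command to move; the robot and the scene stay as the last step left them, time stands still between calls to the robot, and variables do not carry over. Pictures are saved under pics/ and viewed, at most 10 in all, crops included, and the job is handed in when it is done.

```bash
mkdir -p pics; cat > h.py <<'E'
import numpy as np, cv2, json
from station import *
def ray(cam,px,c=None):
    c=c or calibration(cam)
    d=np.array([(px[0]-c["cx"])/c["fx"],(px[1]-c["cy"])/c["fy"]]); u=d.copy()
    for _ in range(20): u=d/(1+c["k1"]*(u@u))
    E=np.array(c["extrinsics"]); R=E[:3,:3]; t=E[:3,3]
    return -R.T@t, R.T@np.array([u[0],u[1],1])
def onz(cam,px,z,c=None):
    o,d=ray(cam,px,c); return o+d*(z-o[2])/d[2]
def proj(cam,P,c=None):
    c=c or calibration(cam); p=np.array(c["extrinsics"])@np.append(P,1); u=p[:2]/p[2]; u=u*(1+c["k1"]*(u@u))
    return np.array([u[0]*c["fx"]+c["cx"],u[1]*c["fy"]+c["cy"]])
E
python3 - <<'E'
from h import *
s=get_state(); print({k:np.round(v,3).tolist() for k,v in s.items()}, tip_reach if not callable(tip_reach) else tip_reach())
ims=[]
for cam in ["top","side"]:
    im=grab_frame(cam); ims.append(im[...,::-1])
    for q,z in [("tin_left",.016),("tin_middle",.016),("tin_right",.016),("place_left",.016),("place_middle",.016),("place_right",.016),("cobek",0),("board",0)]:
        for r in mark_of(cam,q)[:4]: print(cam,q,round(r["conf"],2),np.round(r["location"]),np.round(onz(cam,r["location"],z),3))
cv2.imwrite("pics/a.png",cv2.resize(np.vstack(ims),None,fx=.78,fy=.78)); cv2.imwrite("pics/top.png",ims[0]);cv2.imwrite("pics/side.png",ims[1])
E
```

```text
{'t': 0.0, 'q': [1.471, 0.359, 0.011, -0.0, -1.224, -0.288], 'qd': [0.001, -0.001, -0.001, -0.0, 0.001, 0.001], 'joint_efforts': [-0.0, -58.273, 29.304, 6.997, 0.007, -0.0], 'eef_pos': [0.255, 0.624, 0.245], 'ee_rot': [3.14, -0.0, -0.388], 'force': [-0.48, -0.154, 0.039], 'moment': [0.006, -0.02, 0.054], 'gripper_force': 0.0, 'width': 0.088} 0.019
top tin_left 0.81 [200. 201.] [0.518 0.012 0.016]
top tin_middle 0.76 [240. 207.] [ 0.496 -0.12   0.016]
top tin_right 0.92 [326. 187.] [ 0.555 -0.405  0.016]
top tin_right 0.79 [304. 253.] [ 0.341 -0.326  0.016]
top tin_right 0.76 [272. 256.] [ 0.334 -0.222  0.016]
top tin_right 0.73 [280. 212.] [ 0.477 -0.251  0.016]
top place_left 0.95 [201. 200.] [0.522 0.009 0.016]
top place_middle 0.81 [241. 206.] [ 0.5   -0.122  0.016]
top place_right 0.94 [280. 213.] [ 0.473 -0.251  0.016]
top cobek 0.88 [127. 217.] [0.472 0.261 0.   ]
top cobek 0.5 [200. 198.] [0.53  0.014 0.   ]
top board 0.63 [241. 206.] [ 0.502 -0.123  0.   ]
side tin_left 0.83 [213. 181.] [0.519 0.015 0.016]
side tin_middle 0.8 [233. 200.] [ 0.503 -0.119  0.016]
side tin_right 0.78 [207. 245.] [ 0.314 -0.244  0.016]
side tin_right 0.73 [251. 224.] [ 0.47  -0.251  0.016]
side tin_right 0.73 [236. 259.] [ 0.343 -0.342  0.016]
side tin_right 0.57 [305. 242.] [ 0.535 -0.417  0.016]
side place_left 0.92 [217. 183.] [ 0.521 -0.006  0.016]
side place_left 0.75 [218. 136.] [0.723 0.272 0.016]
side place_middle 0.97 [233. 205.] [ 0.486 -0.14   0.016]
side place_right 0.97 [255. 223.] [ 0.483 -0.256  0.016]
side cobek 0.61 [165. 162.] [0.468 0.26  0.   ]
side board 0.76 [233. 206.] [ 0.497 -0.126 -0.   ]
```

View pics/a.png

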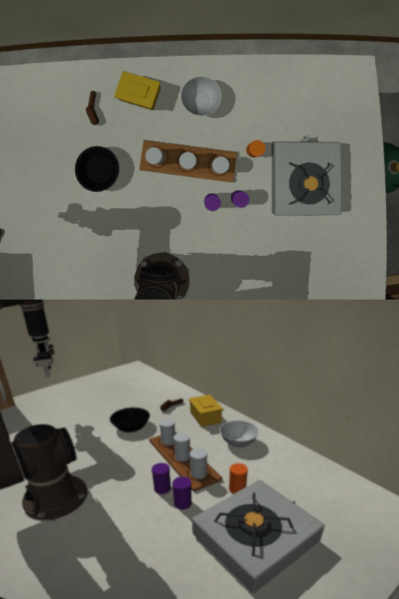

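The top picture shows three silver tins on the board at about (200,201), (240,207) and (280,212), the black cobek at (127,217), purple decoys at (272,258) and (308,255), and an orange one at (328,190). The silver tins on the board rings are the ones meant. The networks agree between cameras, and the ring spacing comes out at 0.13 m as expected. I'll move above the left tin with the jaws closing across the board.

```bash
python3 -m handwheel '[{"delta_pos":[0.44,-1,0],"dr":[0,0,-3.9]},{"delta_pos":[0.44,-1,0],"dr":[0,0,-3.9]},{"delta_pos":[0.44,-1,0],"dr":[0,0,-3.9]},{"delta_pos":[0.44,-1,0],"dr":[0,0,-3.9]},{"delta_pos":[0.44,-1,0],"dr":[0,0,-3.9]},{"delta_pos":[0.44,-1,0],"dr":[0,0,-3.9]},{"delta_pos":[0.44,-1,0],"dr":[0,0,-3.9]},{"delta_pos":[0.44,-1,0],"dr":[0,0,-3.9]},{"delta_pos":[0.44,-1,0],"dr":[0,0,-3.9]},{"delta_pos":[0.44,-1,0],"dr":[0,0,-3.9]}]' -1 30
python3 -m handwheel '[{"delta_pos":[0.44,-1,0],"dr":[0,0,-3.9]},{"delta_pos":[0.44,-1,0],"dr":[0,0,-3.9]},{"delta_pos":[0.44,-1,0],"dr":[0,0,-3.9]},{"delta_pos":[0.44,-1,0],"dr":[0,0,-3.9]},{"delta_pos":[0.44,-1,0],"dr":[0,0,-3.9]},{"delta_pos":[0.44,-1,0],"dr":[0,0,-3.9]},{"delta_pos":[0.44,-1,0],"dr":[0,0,-3.9]},{"delta_pos":[0.44,-1,0],"dr":[0,0,-3.9]},{"delta_pos":[0.44,-1,0],"dr":[0,0,-3.9]},{"delta_pos":[0.44,-1,0],"dr":[0,0,-3.9]}]' 
python3 -m handwheel '[{"delta_pos":[0,-0.4,0.5],"dr":[0,0,0]},{"delta_pos":[0,0,0],"dr":[0,0,0]},{"delta_pos":[0,0,0],"dr":[0,0,0]},{"delta_pos":[0,0,0],"dr":[0,0,0]}]' 
cat > look.py <<'E'
from h import *
import sys
s=get_state(); c=calibration("wrist"); im=grab_frame("wrist")[...,::-1].copy()
print(s["t"],np.round(s["eef_pos"],4),np.round(s["ee_rot"],3),np.round(s["force"],2),np.round(s["q"],2))
for q,z in [("tin_left",.016),("tin_middle",.016),("tin_right",.016),("place_left",.016),("place_middle",.016),("place_right",.016),("cobek",0)]:
    for r in mark_of("wrist",q)[:3]:
        print("mark",q,round(r["conf"],2),np.round(r["location"]),np.round(onz("wrist",r["location"],z,c),4))
cv2.imwrite("pics/%s.png"%sys.argv[1],im)
E
python3 look.py w1
```

```text
t: 1.9
eef_pos: [0.3876, 0.3236, 0.2458]
ee_rot: [-3.141, 0.0, -1.071]
force: [0.3, 0.7, 0.9]
width: 0.0876
gripper_force: 0.0
t: 2.9
eef_pos: [0.5197, 0.0235, 0.2458]
ee_rot: [-3.141, 0.0, -1.752]
force: [0.8, 0.9, -0.8]
width: 0.0876
gripper_force: 0.0
t: 3.3
eef_pos: [0.5189, 0.0134, 0.2602]
ee_rot: [3.141, 0.0, -1.749]
force: [0.3, 0.8, 0.6]
width: 0.0878
gripper_force: 0.0
3.3 [0.5189 0.0134 0.2602] [ 3.141  0.    -1.749] [0.34 0.8  0.59] [ 0.4   0.09 -0.3  -0.   -1.18 -0.58]
mark tin_left 0.88 [248. 164.] [0.5241 0.0115 0.016 ]
mark tin_middle 0.86 [250.  45.] [ 0.496  -0.1265  0.016 ]
mark tin_right 0.38 [248. 164.] [0.523  0.0112 0.016 ]
mark place_left 0.17 [249.  49.] [ 0.4974 -0.1221  0.016 ]
mark cobek 0.71 [310. 311.] [0.4712 0.2569 0.    ]
```

View pics/w1.png

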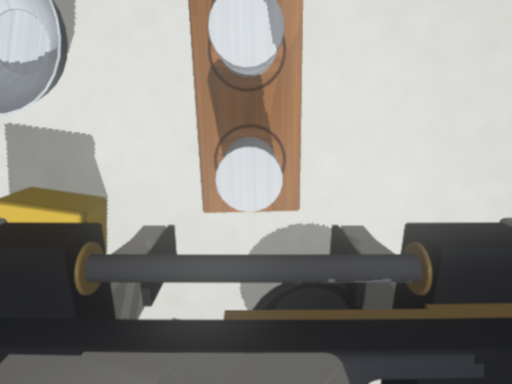

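The wrist view shows the left tin's lid at about (249,174) and the middle tin's lid at (246,28), with their rings partly hidden behind them. I'll check the lid-top positions and edges.

```bash
python3 - <<'E'
from h import *
for p in [(249,174),(216,174),(282,174),(249,211),(246,28),(283,28),(209,28)]: print(p,np.round(onz("wrist",p,.114),4))
# ring left: top arc (249,126); left (215,157) right(284,157)
for p in [(249,126),(215,157),(284,157),(248,90),(208,60),(286,60)]: print(p,np.round(onz("wrist",p,.016),4))
# board end edge
for p in [(203,212),(299,210)]: print(p,np.round(onz("wrist",p,.016),4))
print(proj("wrist",[.519,.0134,.24]))
E
```

```text
(249, 174) [0.5201 0.0031 0.114 ]
(216, 174) [ 0.5515 -0.0025  0.114 ]
(282, 174) [0.4888 0.0088 0.114 ]
(249, 211) [0.527  0.0403 0.114 ]
(246, 28) [ 0.4996 -0.1231  0.114 ]
(283, 28) [ 0.4684 -0.1175  0.114 ]
(209, 28) [ 0.5308 -0.1288  0.114 ]
(249, 126) [ 0.5142 -0.0359  0.016 ]
(215, 157) [ 0.5638 -0.0055  0.016 ]
(284, 157) [0.4772 0.0101 0.016 ]
(248, 90) [ 0.5076 -0.078   0.016 ]
(208, 60) [ 0.5479 -0.1196  0.016 ]
(286, 60) [ 0.4575 -0.1033  0.016 ]
(203, 212) [0.5953 0.0643 0.016 ]
(299, 210) [0.4682 0.0843 0.016 ]
[251.58470348 237.81636096]
```

```bash
python3 -m handwheel '[{"delta_pos":[0.07,-0.15,-0.9],"dr":[0,0,0]},{"delta_pos":[0,0,-0.9],"dr":[0,0,0]},{"delta_pos":[0,0,-0.9],"dr":[0,0,0]},{"delta_pos":[0,0,-0.9],"dr":[0,0,0]},{"delta_pos":[0,0,-0.9],"dr":[0,0,0]},{"delta_pos":[0,0,-0.9],"dr":[0,0,0]},{"delta_pos":[0,0,-0.5],"dr":[0,0,0]},{"delta_pos":[0,0,-0.23],"dr":[0,0,0]},{"delta_pos":[0,0,0],"dr":[0,0,0]},{"delta_pos":[0,0,0],"dr":[0,0,0]}]' 
python3 -m handwheel '[{"delta_pos":[0,0,0],"dr":[0,0,0]},{"delta_pos":[0,0,0],"dr":[0,0,0]},{"delta_pos":[0,0,0],"dr":[0,0,0]},{"delta_pos":[0,0,0],"dr":[0,0,0]},{"delta_pos":[0,0,0],"dr":[0,0,0]},{"delta_pos":[0,0,0],"dr":[0,0,0]},{"delta_pos":[0,0,0],"dr":[0,0,0]},{"delta_pos":[0,0,0],"dr":[0,0,0]}]' 1 30
python3 - <<'E'
from h import *
s=get_state();print(s["force"],s["moment"],s["joint_efforts"])
E
```

```text
t: 4.7
eef_pos: [0.5219, 0.0085, 0.0774]
ee_rot: [-3.141, 0.0, -1.749]
force: [0.7, -0.2, -0.4]
width: 0.0878
gripper_force: 0.0
t: 5.5
eef_pos: [0.5219, 0.0084, 0.0771]
ee_rot: [-3.141, 0.0, -1.749]
force: [1.5, 0.0, 4.9]
width: 0.0626
gripper_force: 30.1
[1.47881714 0.02287224 4.93026197] [-0.09183892 -0.47048871 -0.02579937] [ 3.85197904e-01 -4.19337451e+01  1.88788104e+01  3.99495631e+00
 -3.16857258e-01 -1.51049736e-02]
```

```bash
python3 -m handwheel '[{"delta_pos":[0,0,0.2],"dr":[0,0,0]},{"delta_pos":[0,0,0.3],"dr":[0,0,0]},{"delta_pos":[0,0,0.3],"dr":[0,0,0]},{"delta_pos":[0,0,0.3],"dr":[0,0,0]},{"delta_pos":[0,0,0.2],"dr":[0,0,0]},{"delta_pos":[0,0,0],"dr":[0,0,0]},{"delta_pos":[0,0,0],"dr":[0,0,0]},{"delta_pos":[0,0,0],"dr":[0,0,0]},{"delta_pos":[0,0,0],"dr":[0,0,0]},{"delta_pos":[0,0,0],"dr":[0,0,0]}]' 
cat > weigh.py <<'E'
from h import *
import sys
f=[];e=[]
for i in range(8):
    grab_frame("wrist"); s=get_state(); f.append(s["force"]); e.append(s["joint_efforts"])
print("F",np.round(np.mean(f,0),2),"sd",np.round(np.std(f,0),2),"eff",np.round(np.mean(e,0),2),s["moment"],s["eef_pos"],s["width"],s["t"])
im=grab_frame("side")[...,::-1]; cv2.imwrite("pics/%s.png"%sys.argv[1],cv2.resize(im[120:280,120:340],None,fx=3,fy=3))
E
python3 weigh.py s1
```

```text
t: 6.5
eef_pos: [0.5212, 0.0083, 0.1153]
ee_rot: [3.141, -0.0, -1.749]
force: [-0.4, 0.4, -5.5]
width: 0.0628
gripper_force: 30.3
F [ 0.03 -0.17 -5.27] sd [0.51 0.35 0.41] eff [-0.000e+00 -4.494e+01  2.506e+01  6.320e+00 -2.000e-02  0.000e+00] [ 0.12235929 -0.1114292   0.01373345] [0.52136444 0.00834801 0.11564688] 0.06290702259040475 6.9
```

View pics/s1.png

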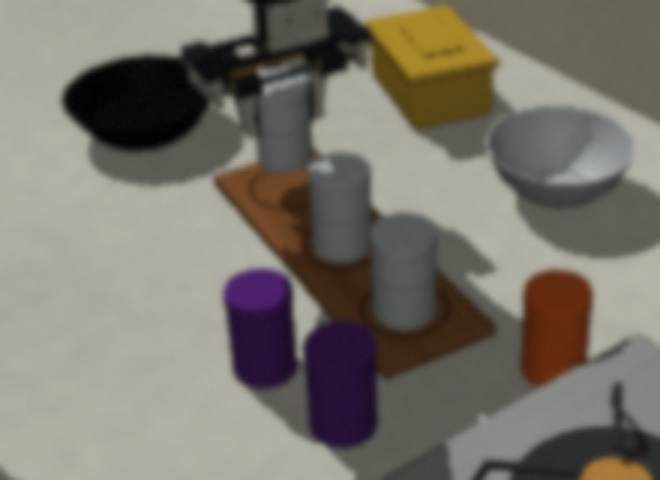

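The left tin is lifted upright under the gripper at crop (285,120), still above its ring. It weighs about 5.3 N. Now I'll set it back.

```bash
python3 -m handwheel '[{"delta_pos":[0,0,-0.3],"dr":[0,0,0]},{"delta_pos":[0,0,-0.3],"dr":[0,0,0]},{"delta_pos":[0,0,-0.3],"dr":[0,0,0]},{"delta_pos":[0,0,-0.2],"dr":[0,0,0]},{"delta_pos":[0,0,-0.1],"dr":[0,0,0]},{"delta_pos":[0,0,-0.05],"dr":[0,0,0]},{"delta_pos":[0,0,-0.03],"dr":[0,0,0]},{"delta_pos":[0,0,0],"dr":[0,0,0]},{"delta_pos":[0,0,0],"dr":[0,0,0]},{"delta_pos":[0,0,0],"dr":[0,0,0]}]' 
python3 -m handwheel '[{"delta_pos":[0,0,0],"dr":[0,0,0]},{"delta_pos":[0,0,0],"dr":[0,0,0]},{"delta_pos":[0,0,0],"dr":[0,0,0]},{"delta_pos":[0,0,0],"dr":[0,0,0]},{"delta_pos":[0,0,0],"dr":[0,0,0]},{"delta_pos":[0,0,0],"dr":[0,0,0]}]' -1 30
python3 -m handwheel '[{"delta_pos":[0,0,0.5],"dr":[0,0,0]},{"delta_pos":[0,0,0.8],"dr":[0,0,0]},{"delta_pos":[0,0,1],"dr":[0,0,0]},{"delta_pos":[0,0,1],"dr":[0,0,0]},{"delta_pos":[0,0,1],"dr":[0,0,0]},{"delta_pos":[0,0,1],"dr":[0,0,0]},{"delta_pos":[0,0,0.6],"dr":[0,0,0]},{"delta_pos":[0,0,0],"dr":[0,0,0]},{"delta_pos":[0,0,0],"dr":[0,0,0]},{"delta_pos":[0,0,0],"dr":[0,0,0]}]'
python3 look.py w2; python3 - <<'E'
from h import *
print(np.round(np.mean([(grab_frame("wrist"),get_state()["force"])[1] for _ in range(5)],0),2))
E
```

```text
t: 7.95
eef_pos: [0.5215, 0.0084, 0.0775]
ee_rot: [-3.141, 0.0, -1.749]
force: [-0.3, 0.3, -5.4]
width: 0.0625
gripper_force: 30.3
t: 8.55
eef_pos: [0.5214, 0.0084, 0.0774]
ee_rot: [-3.141, 0.0, -1.749]
force: [-0.1, 0.1, 0.3]
width: 0.0874
gripper_force: 0.0
t: 9.55
eef_pos: [0.5208, 0.0082, 0.2533]
ee_rot: [3.14, -0.001, -1.749]
force: [0.0, -0.5, 0.0]
width: 0.0876
gripper_force: 0.0
9.55 [0.5208 0.0082 0.2533] [ 3.140e+00 -1.000e-03 -1.749e+00] [ 0.03 -0.48  0.04] [ 0.39  0.1  -0.31 -0.   -1.16 -0.57]
mark tin_left 0.83 [252. 167.] [0.5205 0.0088 0.016 ]
mark tin_middle 0.61 [251.  48.] [ 0.4971 -0.1269  0.016 ]
mark place_middle 0.37 [250. 171.] [0.5241 0.0137 0.016 ]
mark cobek 0.82 [309. 321.] [0.4785 0.2643 0.    ]
[-0.1   0.12  0.2 ]
```

View pics/w2.png

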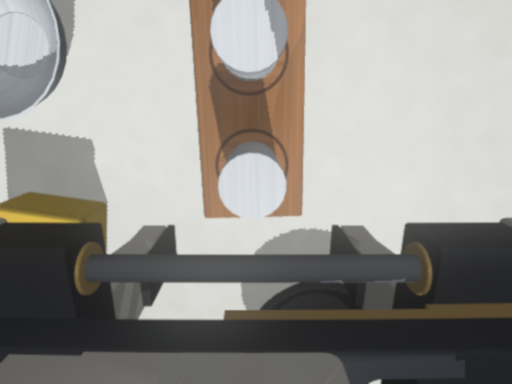

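The left tin stands upright in its ring, with its lid at (252,180). Next is the middle tin at about (0.498, -0.123).

```bash
python3 -m handwheel '[{"delta_pos":[-0.15,-0.87,0],"dr":[0,0,0]},{"delta_pos":[-0.15,-0.87,0],"dr":[0,0,0]},{"delta_pos":[-0.15,-0.87,0],"dr":[0,0,0]},{"delta_pos":[-0.15,-0.87,0],"dr":[0,0,0]},{"delta_pos":[-0.15,-0.87,0],"dr":[0,0,0]},{"delta_pos":[0,0,0],"dr":[0,0,0]},{"delta_pos":[0,0,0],"dr":[0,0,0]},{"delta_pos":[0,0,0],"dr":[0,0,0]}]' 
python3 look.py w3
```

```text
t: 11.0
eef_pos: [0.499, -0.1218, 0.2543]
ee_rot: [-3.141, 0.0, -1.749]
force: [0.1, 0.7, -0.7]
width: 0.0876
gripper_force: 0.0
11.0 [ 0.499  -0.1218  0.2543] [-3.141  0.    -1.749] [ 0.13  0.7  -0.66] [ 0.14  0.09 -0.32 -0.   -1.16 -0.32]
mark tin_left 0.87 [253. 261.] [0.5217 0.0092 0.016 ]
mark tin_middle 0.93 [253. 163.] [ 0.4968 -0.1249  0.016 ]
mark tin_right 0.84 [375.  61.] [ 0.336  -0.2181  0.016 ]
mark tin_right 0.78 [250.  52.] [ 0.4773 -0.2533  0.016 ]
```

View pics/w3.png

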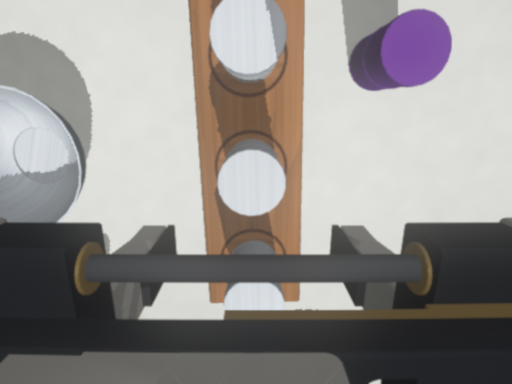

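The middle tin's lid is at (252,178), essentially centred under the gripper; the next silver tin is at (248,35) and a purple decoy at (415,48). I'll go down and grip.

```bash
python3 -m handwheel '[{"delta_pos":[0,-0.06,-0.9],"dr":[0,0,0]},{"delta_pos":[0,0,-0.9],"dr":[0,0,0]},{"delta_pos":[0,0,-0.9],"dr":[0,0,0]},{"delta_pos":[0,0,-0.9],"dr":[0,0,0]},{"delta_pos":[0,0,-0.9],"dr":[0,0,0]},{"delta_pos":[0,0,-0.9],"dr":[0,0,0]},{"delta_pos":[0,0,-0.4],"dr":[0,0,0]},{"delta_pos":[0,0,-0.08],"dr":[0,0,0]},{"delta_pos":[0,0,0],"dr":[0,0,0]},{"delta_pos":[0,0,0],"dr":[0,0,0]}]' 
python3 -m handwheel '[{"delta_pos":[0,0,0],"dr":[0,0,0]},{"delta_pos":[0,0,0],"dr":[0,0,0]},{"delta_pos":[0,0,0],"dr":[0,0,0]},{"delta_pos":[0,0,0],"dr":[0,0,0]},{"delta_pos":[0,0,0],"dr":[0,0,0]},{"delta_pos":[0,0,0],"dr":[0,0,0]},{"delta_pos":[0,0,0],"dr":[0,0,0]},{"delta_pos":[0,0,0],"dr":[0,0,0]}]' 1 30
python3 -m handwheel '[{"delta_pos":[0,0,0.2],"dr":[0,0,0]},{"delta_pos":[0,0,0.3],"dr":[0,0,0]},{"delta_pos":[0,0,0.3],"dr":[0,0,0]},{"delta_pos":[0,0,0.3],"dr":[0,0,0]},{"delta_pos":[0,0,0.2],"dr":[0,0,0]},{"delta_pos":[0,0,0],"dr":[0,0,0]},{"delta_pos":[0,0,0],"dr":[0,0,0]},{"delta_pos":[0,0,0],"dr":[0,0,0]},{"delta_pos":[0,0,0],"dr":[0,0,0]},{"delta_pos":[0,0,0],"dr":[0,0,0]}]' 
python3 weigh.py s2
```

```text
t: 12.4
eef_pos: [0.4998, -0.1239, 0.0791]
ee_rot: [-3.14, 0.0, -1.749]
force: [-0.5, 0.1, 0.9]
width: 0.0877
gripper_force: 0.0
t: 13.2
eef_pos: [0.4993, -0.124, 0.0781]
ee_rot: [-3.141, 0.0, -1.749]
force: [0.8, 0.6, 3.0]
width: 0.0629
gripper_force: 30.0
t: 14.2
eef_pos: [0.4987, -0.124, 0.1165]
ee_rot: [3.141, -0.0, -1.749]
force: [-0.1, -0.5, -1.2]
width: 0.0629
gripper_force: 29.9
F [-0.07  0.04 -1.82] sd [0.44 0.46 0.38] eff [-0.000e+00 -4.213e+01  2.380e+01  5.790e+00  1.000e-02  0.000e+00] [ 0.0695627  -0.03388616  0.00690157] [ 0.49884741 -0.12395446  0.11683364] 0.06265487389226163 14.6
```

The middle tin weighs 1.8 N, at the light end of the stated range, with the grip width unchanged. I'll set it back and go on to the right tin.

```bash
python3 -m handwheel '[{"delta_pos":[0,0,-0.3],"dr":[0,0,0]},{"delta_pos":[0,0,-0.3],"dr":[0,0,0]},{"delta_pos":[0,0,-0.3],"dr":[0,0,0]},{"delta_pos":[0,0,-0.2],"dr":[0,0,0]},{"delta_pos":[0,0,-0.1],"dr":[0,0,0]},{"delta_pos":[0,0,-0.05],"dr":[0,0,0]},{"delta_pos":[0,0,-0.03],"dr":[0,0,0]},{"delta_pos":[0,0,0],"dr":[0,0,0]},{"delta_pos":[0,0,0],"dr":[0,0,0]},{"delta_pos":[0,0,0],"dr":[0,0,0]}]' 
python3 -m handwheel '[{"delta_pos":[0,0,0],"dr":[0,0,0]},{"delta_pos":[0,0,0],"dr":[0,0,0]},{"delta_pos":[0,0,0],"dr":[0,0,0]},{"delta_pos":[0,0,0],"dr":[0,0,0]},{"delta_pos":[0,0,0],"dr":[0,0,0]},{"delta_pos":[0,0,0],"dr":[0,0,0]}]' -1 30
python3 -m handwheel '[{"delta_pos":[0,0,0.5],"dr":[0,0,0]},{"delta_pos":[0,0,0.8],"dr":[0,0,0]},{"delta_pos":[0,0,1],"dr":[0,0,0]},{"delta_pos":[0,0,1],"dr":[0,0,0]},{"delta_pos":[0,0,1],"dr":[0,0,0]},{"delta_pos":[0,0,1],"dr":[0,0,0]},{"delta_pos":[0,0,0.6],"dr":[0,0,0]},{"delta_pos":[0,0,0],"dr":[0,0,0]}]'
python3 -m handwheel '[{"delta_pos":[-0.15,-0.85,0],"dr":[0,0,0]},{"delta_pos":[-0.15,-0.85,0],"dr":[0,0,0]},{"delta_pos":[-0.15,-0.85,0],"dr":[0,0,0]},{"delta_pos":[-0.15,-0.85,0],"dr":[0,0,0]},{"delta_pos":[-0.15,-0.85,0],"dr":[0,0,0]},{"delta_pos":[0,0,0],"dr":[0,0,0]},{"delta_pos":[0,0,0],"dr":[0,0,0]},{"delta_pos":[0,0,0],"dr":[0,0,0]}]' 
python3 look.py w4
```

```text
t: 15.65
eef_pos: [0.499, -0.1239, 0.0787]
ee_rot: [-3.141, 0.0, -1.749]
force: [0.5, 0.0, -1.6]
width: 0.0629
gripper_force: 29.9
t: 16.25
eef_pos: [0.4989, -0.1239, 0.0785]
ee_rot: [3.142, -0.0, -1.749]
force: [-0.1, -0.0, 0.3]
width: 0.0875
gripper_force: 0.0
t: 17.05
eef_pos: [0.5002, -0.124, 0.2585]
ee_rot: [-3.136, 0.001, -1.749]
force: [-0.2, 0.8, 0.5]
width: 0.0878
gripper_force: 0.0
t: 17.85
eef_pos: [0.4762, -0.251, 0.2549]
ee_rot: [3.141, 0.0, -1.749]
force: [-0.6, 0.3, 0.5]
width: 0.0877
gripper_force: 0.0
17.85 [ 0.4762 -0.251   0.2549] [ 3.141  0.    -1.749] [-0.57  0.25  0.54] [-0.12  0.13 -0.27 -0.   -1.17 -0.06]
mark tin_middle 0.69 [251. 258.] [ 0.5005 -0.1237  0.016 ]
mark tin_right 0.9 [366. 168.] [ 0.3333 -0.2221  0.016 ]
mark tin_right 0.83 [348.  84.] [ 0.3464 -0.3274  0.016 ]
mark tin_right 0.72 [176.  52.] [ 0.5388 -0.3981  0.016 ]
```

View pics/w4.png

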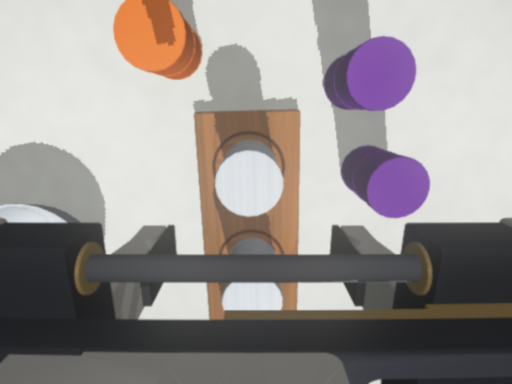

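The silver right tin's lid is at (249,178), centred to within about 3 mm; the decoys (orange at (150,35), purple at (385,75) and (395,185)) are clear of the fingers. The middle tin stands at (252,300).

```bash
python3 -m handwheel '[{"delta_pos":[0.07,-0.04,-0.9],"dr":[0,0,0]},{"delta_pos":[0,0,-0.9],"dr":[0,0,0]},{"delta_pos":[0,0,-0.9],"dr":[0,0,0]},{"delta_pos":[0,0,-0.9],"dr":[0,0,0]},{"delta_pos":[0,0,-0.9],"dr":[0,0,0]},{"delta_pos":[0,0,-0.9],"dr":[0,0,0]},{"delta_pos":[0,0,-0.4],"dr":[0,0,0]},{"delta_pos":[0,0,-0.1],"dr":[0,0,0]},{"delta_pos":[0,0,0],"dr":[0,0,0]},{"delta_pos":[0,0,0],"dr":[0,0,0]}]' 
python3 -m handwheel '[{"delta_pos":[0,0,0],"dr":[0,0,0]},{"delta_pos":[0,0,0],"dr":[0,0,0]},{"delta_pos":[0,0,0],"dr":[0,0,0]},{"delta_pos":[0,0,0],"dr":[0,0,0]},{"delta_pos":[0,0,0],"dr":[0,0,0]},{"delta_pos":[0,0,0],"dr":[0,0,0]},{"delta_pos":[0,0,0],"dr":[0,0,0]},{"delta_pos":[0,0,0],"dr":[0,0,0]}]' 1 30
python3 -m handwheel '[{"delta_pos":[0,0,0.2],"dr":[0,0,0]},{"delta_pos":[0,0,0.3],"dr":[0,0,0]},{"delta_pos":[0,0,0.3],"dr":[0,0,0]},{"delta_pos":[0,0,0.3],"dr":[0,0,0]},{"delta_pos":[0,0,0.2],"dr":[0,0,0]},{"delta_pos":[0,0,0],"dr":[0,0,0]},{"delta_pos":[0,0,0],"dr":[0,0,0]},{"delta_pos":[0,0,0],"dr":[0,0,0]},{"delta_pos":[0,0,0],"dr":[0,0,0]},{"delta_pos":[0,0,0],"dr":[0,0,0]}]' 
python3 weigh.py s3
```

```text
t: 19.25
eef_pos: [0.4794, -0.2528, 0.0797]
ee_rot: [-3.14, -0.0, -1.749]
force: [0.6, -0.2, -1.2]
width: 0.0878
gripper_force: 0.0
t: 20.05
eef_pos: [0.4791, -0.2528, 0.0788]
ee_rot: [-3.14, -0.0, -1.749]
force: [1.7, 0.6, 4.2]
width: 0.0626
gripper_force: 30.0
t: 21.05
eef_pos: [0.4783, -0.2526, 0.1171]
ee_rot: [3.141, 0.0, -1.749]
force: [0.2, 0.4, -3.2]
width: 0.0627
gripper_force: 30.0
F [ 0.18  0.12 -3.05] sd [0.46 0.26 0.49] eff [-0.000e+00 -4.654e+01  2.473e+01  6.100e+00  3.000e-02  0.000e+00] [ 0.06675359 -0.06689814  0.02564701] [ 0.47842969 -0.25264931  0.1174333 ] 0.06306314877000097 21.45
```

The right tin weighs 3.05 N, so the left (5.3 N) is the heaviest. I'll set the right one down and return to the left.

```bash
python3 -m handwheel '[{"delta_pos":[0,0,-0.3],"dr":[0,0,0]},{"delta_pos":[0,0,-0.3],"dr":[0,0,0]},{"delta_pos":[0,0,-0.3],"dr":[0,0,0]},{"delta_pos":[0,0,-0.2],"dr":[0,0,0]},{"delta_pos":[0,0,-0.1],"dr":[0,0,0]},{"delta_pos":[0,0,-0.05],"dr":[0,0,0]},{"delta_pos":[0,0,-0.03],"dr":[0,0,0]},{"delta_pos":[0,0,0],"dr":[0,0,0]},{"delta_pos":[0,0,0],"dr":[0,0,0]},{"delta_pos":[0,0,0],"dr":[0,0,0]}]' 
python3 -m handwheel '[{"delta_pos":[0,0,0],"dr":[0,0,0]},{"delta_pos":[0,0,0],"dr":[0,0,0]},{"delta_pos":[0,0,0],"dr":[0,0,0]},{"delta_pos":[0,0,0],"dr":[0,0,0]},{"delta_pos":[0,0,0],"dr":[0,0,0]},{"delta_pos":[0,0,0],"dr":[0,0,0]}]' -1 30
python3 -m handwheel '[{"delta_pos":[0,0,0.5],"dr":[0,0,0]},{"delta_pos":[0,0,0.8],"dr":[0,0,0]},{"delta_pos":[0,0,1],"dr":[0,0,0]},{"delta_pos":[0,0,1],"dr":[0,0,0]},{"delta_pos":[0,0,1],"dr":[0,0,0]},{"delta_pos":[0,0,1],"dr":[0,0,0]},{"delta_pos":[0,0,0.6],"dr":[0,0,0]},{"delta_pos":[0,0,0],"dr":[0,0,0]}]'
python3 -m handwheel '[{"delta_pos":[0.14,0.87,0],"dr":[0,0,0]},{"delta_pos":[0.14,0.87,0],"dr":[0,0,0]},{"delta_pos":[0.14,0.87,0],"dr":[0,0,0]},{"delta_pos":[0.14,0.87,0],"dr":[0,0,0]},{"delta_pos":[0.14,0.87,0],"dr":[0,0,0]},{"delta_pos":[0.14,0.87,0],"dr":[0,0,0]},{"delta_pos":[0.14,0.87,0],"dr":[0,0,0]},{"delta_pos":[0.14,0.87,0],"dr":[0,0,0]},{"delta_pos":[0.14,0.87,0],"dr":[0,0,0]},{"delta_pos":[0.14,0.87,0],"dr":[0,0,0]}]' 
python3 -m handwheel '[{"delta_pos":[0,0,0],"dr":[0,0,0]},{"delta_pos":[0,0,0],"dr":[0,0,0]},{"delta_pos":[0,0,0],"dr":[0,0,0]}]' 
python3 look.py w5
```

```text
t: 22.5
eef_pos: [0.4786, -0.2527, 0.0793]
ee_rot: [-3.141, 0.0, -1.749]
force: [0.6, 0.4, -3.3]
width: 0.0629
gripper_force: 30.0
t: 23.1
eef_pos: [0.4785, -0.2527, 0.0791]
ee_rot: [-3.142, -0.0, -1.749]
force: [-0.4, 0.6, -0.2]
width: 0.0876
gripper_force: 0.0
t: 23.9
eef_pos: [0.4797, -0.2531, 0.2592]
ee_rot: [-3.136, -0.001, -1.749]
force: [0.6, 0.5, -0.8]
width: 0.0877
gripper_force: 0.0
t: 24.9
eef_pos: [0.5201, 0.0094, 0.2552]
ee_rot: [3.141, -0.0, -1.749]
force: [0.4, -0.5, -0.0]
width: 0.0875
gripper_force: 0.0
t: 25.2
eef_pos: [0.5201, 0.0079, 0.2555]
ee_rot: [3.141, -0.0, -1.749]
force: [0.3, -0.6, 0.5]
width: 0.0876
gripper_force: 0.0
25.2 [0.5201 0.0079 0.2555] [ 3.141 -0.    -1.749] [ 0.32 -0.59  0.47] [ 0.39  0.1  -0.31 -0.   -1.17 -0.57]
mark tin_left 0.88 [251. 167.] [0.5218 0.0096 0.016 ]
mark tin_middle 0.55 [255.  48.] [ 0.4925 -0.1266  0.016 ]
mark cobek 0.64 [311. 317.] [0.4736 0.2585 0.    ]
```

View pics/w5.png

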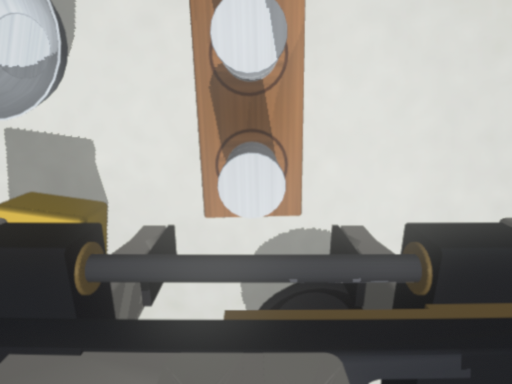

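The left tin stands at (252,182), centred under the gripper, and the middle tin is in its ring at (249,35). I'll grip it, lift, and carry it over the cobek at (0.472, 0.260).

```bash
python3 -m handwheel '[{"delta_pos":[0.03,0,-0.9],"dr":[0,0,0]},{"delta_pos":[0,0,-0.9],"dr":[0,0,0]},{"delta_pos":[0,0,-0.9],"dr":[0,0,0]},{"delta_pos":[0,0,-0.9],"dr":[0,0,0]},{"delta_pos":[0,0,-0.9],"dr":[0,0,0]},{"delta_pos":[0,0,-0.9],"dr":[0,0,0]},{"delta_pos":[0,0,-0.45],"dr":[0,0,0]},{"delta_pos":[0,0,-0.1],"dr":[0,0,0]},{"delta_pos":[0,0,0],"dr":[0,0,0]},{"delta_pos":[0,0,0],"dr":[0,0,0]}]' 
python3 -m handwheel '[{"delta_pos":[0,0,0],"dr":[0,0,0]},{"delta_pos":[0,0,0],"dr":[0,0,0]},{"delta_pos":[0,0,0],"dr":[0,0,0]},{"delta_pos":[0,0,0],"dr":[0,0,0]},{"delta_pos":[0,0,0],"dr":[0,0,0]},{"delta_pos":[0,0,0],"dr":[0,0,0]},{"delta_pos":[0,0,0],"dr":[0,0,0]},{"delta_pos":[0,0,0],"dr":[0,0,0]}]' 1 35
python3 -m handwheel '[{"delta_pos":[0,0,0.2],"dr":[0,0,0]},{"delta_pos":[0,0,0.4],"dr":[0,0,0]},{"delta_pos":[0,0,0.7],"dr":[0,0,0]},{"delta_pos":[0,0,0.8],"dr":[0,0,0]},{"delta_pos":[0,0,0.8],"dr":[0,0,0]},{"delta_pos":[0,0,0.8],"dr":[0,0,0]},{"delta_pos":[0,0,0.8],"dr":[0,0,0]},{"delta_pos":[0,0,0.7],"dr":[0,0,0]},{"delta_pos":[0,0,0.4],"dr":[0,0,0]},{"delta_pos":[0,0,0.2],"dr":[0,0,0]}]' 
python3 -m handwheel '[{"delta_pos":[-0.04,0.2,0],"dr":[0,0,0]},{"delta_pos":[-0.08,0.4,0],"dr":[0,0,0]},{"delta_pos":[-0.12,0.6,0],"dr":[0,0,0]},{"delta_pos":[-0.14,0.7,0],"dr":[0,0,0]},{"delta_pos":[-0.14,0.7,0],"dr":[0,0,0]},{"delta_pos":[-0.14,0.7,0],"dr":[0,0,0]},{"delta_pos":[-0.14,0.7,0],"dr":[0,0,0]},{"delta_pos":[-0.14,0.7,0],"dr":[0,0,0]},{"delta_pos":[-0.14,0.7,0],"dr":[0,0,0]},{"delta_pos":[-0.14,0.7,0],"dr":[0,0,0]}]'
python3 -m handwheel '[{"delta_pos":[-0.14,0.7,0],"dr":[0,0,0]},{"delta_pos":[-0.12,0.65,0],"dr":[0,0,0]},{"delta_pos":[-0.1,0.5,0],"dr":[0,0,0]},{"delta_pos":[-0.07,0.3,0],"dr":[0,0,0]},{"delta_pos":[-0.03,0.15,0],"dr":[0,0,0]},{"delta_pos":[0,0,0],"dr":[0,0,0]},{"delta_pos":[0,0,0],"dr":[0,0,0]},{"delta_pos":[0,0,0],"dr":[0,0,0]},{"delta_pos":[0,0,0],"dr":[0,0,0]},{"delta_pos":[0,0,0],"dr":[0,0,0]}]'
python3 weigh.py s4; python3 - <<'E'
from h import *
for cam in ["side","top"]:
    im=grab_frame(cam)[...,::-1]; cv2.imwrite("pics/end_%s.png"%cam,im)
    for q in ["cobek","tin_middle","tin_right","place_middle","place_right"]:
        for r in mark_of(cam,q)[:3]: print(cam,q,round(r["conf"],2),np.round(onz(cam,r["location"],0 if q=="cobek" else .016),3))
E
```

```text
t: 26.6
eef_pos: [0.5221, 0.0085, 0.0785]
ee_rot: [-3.14, 0.001, -1.749]
force: [0.5, -0.4, -0.2]
width: 0.0878
gripper_force: 0.0
t: 27.4
eef_pos: [0.5217, 0.0084, 0.078]
ee_rot: [-3.141, 0.0, -1.749]
force: [-0.4, 0.2, 6.1]
width: 0.0625
gripper_force: 35.0
t: 28.4
eef_pos: [0.5213, 0.0084, 0.2526]
ee_rot: [-3.141, 0.001, -1.749]
force: [-0.1, -0.5, -5.9]
width: 0.0627
gripper_force: 35.0
t: 29.4
eef_pos: [0.4835, 0.1927, 0.2502]
ee_rot: [3.14, -0.001, -1.749]
force: [1.0, -0.6, -5.5]
width: 0.0626
gripper_force: 35.0
t: 30.4
eef_pos: [0.4711, 0.26, 0.2517]
ee_rot: [-3.142, 0.0, -1.75]
force: [1.0, 0.1, -5.1]
width: 0.0628
gripper_force: 35.0
F [-0.03  0.03 -5.47] sd [0.33 0.19 0.51] eff [-3.000e-02 -4.191e+01  3.084e+01  7.770e+00 -5.000e-02  0.000e+00] [ 0.0527838  -0.05961171  0.00900483] [0.47094568 0.26034687 0.25156665] 0.06266926324005673 30.8
side cobek 0.93 [0.475 0.272 0.   ]
side tin_middle 0.68 [ 0.51  -0.127  0.016]
side tin_right 0.79 [ 0.479 -0.245  0.016]
side tin_right 0.79 [ 0.338 -0.342  0.016]
side tin_right 0.68 [ 0.536 -0.402  0.016]
side place_middle 0.61 [ 0.502 -0.133  0.016]
side place_right 0.86 [ 0.481 -0.255  0.016]
top cobek 0.84 [0.469 0.258 0.   ]
top tin_middle 0.69 [ 0.497 -0.127  0.016]
top tin_right 0.82 [ 0.54  -0.397  0.016]
top tin_right 0.69 [ 0.35  -0.339  0.016]
top tin_right 0.65 [ 0.325 -0.225  0.016]
top place_middle 0.8 [ 0.503 -0.128  0.016]
top place_right 0.78 [ 0.476 -0.243  0.016]
```

View pics/s4.png

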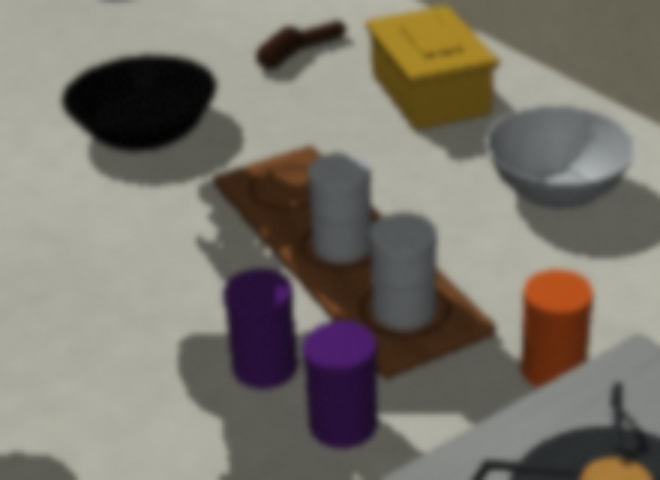

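View pics/end_top.png

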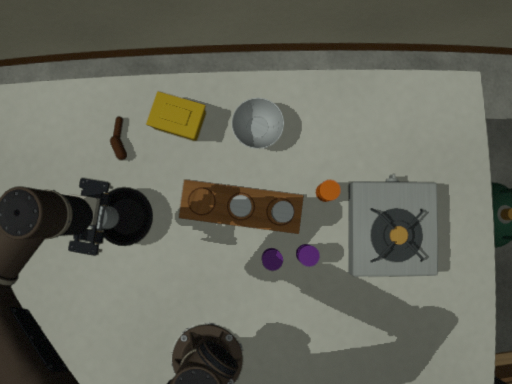

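The side crop shows the middle and right tins upright in their rings and nothing else moved. The top view shows the gripper over the cobek, offset by height parallax, with the tin at (110,217). One projection check of that offset remains.

```bash
python3 - <<'E'
from h import *
for z in (.25,.28,.19): print(z,proj("top",[.471,.2603,z]))
p=onz("top",(128,217),.052); print(p)   # rim centre
ok=np.hypot(p[0]-.471,p[1]-.2603)<.025 and np.hypot(*(proj("top",[.471,.2603,.28])-[110,217]))<8
print(ok)
if ok: print(job_done())
E
```

```text
0.25 [100.30021079 215.81489172]
0.28 [ 96.30671115 215.61668871]
0.19 [107.72765567 216.18015346]
[0.47034343 0.24167789 0.052     ]
False
```

The tin's visible part is its lower body (predicted (108,216) at its base), so my first test used the wrong height. I'll fit the cobek's rim in the first, unoccluded picture.

```bash
python3 - <<'E'
from h import *
im=cv2.imread("pics/top.png"); m=(im.max(2)<45).astype(np.uint8)[160:280,80:180]
n,l,st,ce=cv2.connectedComponentsWithStats(m); i=1+np.argmax(st[1:,4]); print(st[i],ce[i]+[80,160])
x,y,w,h=st[i][:4]
for p in [(80+x,160+y+h/2),(80+x+w,160+y+h/2),(80+x+w/2,160+y),(80+x+w/2,160+y+h)]: print(p,onz("top",p,.052))
E
```

```text
[  16   28   57   57 2543] [124.13920566 216.10538734]
(np.int32(96), np.float64(216.5)) [0.47363573 0.34971844 0.052     ]
(np.int32(153), np.float64(216.5)) [0.47053938 0.15907132 0.052     ]
(np.float64(124.5), np.int32(188)) [0.56473638 0.25333373 0.052     ]
(np.float64(124.5), np.int32(245)) [0.38022987 0.25399757 0.052     ]
```

The rim diameter comes out at 0.190 m, as it must be, with its centre at (0.472, 0.254). The tin is within about 7 mm of that, so I'll hand in.

```bash
python3 -c "
from station import *
s=get_state(); print(s['t'],s['eef_pos'],s['force'],s['gripper_force']); print(job_done())"
```

```text
31.45 [0.47093784 0.26036463 0.25154864] [-0.13583271 -0.01660856 -5.15460109] 34.98693548259325
the job is handed in; nothing more can be done
None
```

The left tin is the heaviest (about 5.4 N, against 1.8 N for the middle and 3.1 N for the right), and I handed in at about 31 s with it held upright over the cobek, about 7 mm off centre, its underside roughly 19 cm above the bench and the other two standing in their rings; the hand-in gave no verdict.

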